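Set the snap gauge with its knurled wheel and lock it

TASK

Set the snap gauge for the next batch: with a fingertip on top of the knurled brass wheel, roll it until the gap between the jaws has closed so far that the sliding jaw's red pointer stands over the green mark; roll back if you go past, and do not push the sliding jaw or its rack directly. Then press the black lock plunger (yellow dot on top) fully down with a fingertip, leaving the pointer on the mark, and do not disturb the loose things around the gauge.

Things in the scene. Friction and masses are not known exactly. Their poses are not given: they have to be found in the camera images.
- gauge_frame: snap gauge fixed to the bench: grey base plate 90 x 265 x 14 mm. Origin at bench height; the plate spans x -60..30, y -125..140 mm. y axis: along the bed, the way the sliding jaw closes; x: away from the robot (yaw -0.25 to 0.15); z up. Along y stand the block with the lock plunger (y -100), wheel (-30), sliding jaw (22 when open) and fixed jaw (from 93)
- wheel_top (a point): fixed point at the top of the brass wheel's rim, 82 mm above the bench. Wheel: 64 mm diameter, 22 mm wide, axle level along the frame's x; round blue cheeks on both sides end 6 mm below the rim. A fingertip pressed on top (5 to 15 N) and dragged to the frame's +y turns it by friction and closes the gap; to -y opens it. Jaws and rack lie at least 14 mm lower
- wheel (a joint): rotation of the knurled wheel, rad, 0 at the start, positive closes the gap; 1 rad moves the jaw 10 mm (so 32 mm of rim travel moves the jaw 10 mm). Stays where it is left (friction 0.05 Nm)
- jaw: sliding jaw, a dark steel block 60 x 26 mm, 58 mm high, with the red pointer and a toothed rack bar that runs back along -y past the near side of the wheel (bar's top 68 mm above the bench). Origin at bench height under the block, in line with the pointer. Moved by the wheel only, never directly by the robot
- pointer (a point): tip of the red pointer on the sliding jaw's near side, 27 mm above the bench, 2 mm wide at the tip, above the white scale strip with black graduations
- mark (a point): centre of the top of the green mark, a tab 6 mm wide along the frame's y and 18 mm long, sitting on the white scale strip, 24 mm above the bench; at the start it is 14 to 36 mm to the +y side of the pointer; it is fixed for the run
- lock (a joint): travel of the lock plunger, m: 0 as found (up), 0.008 pushed fully down to its stop, counted as locked from 0.006. Slides straight down, takes about 4 N, stays where it is left (no spring)
- lock_top (a point): centre of the top of the lock plunger's head, a black disc 22 mm in diameter and 10 mm thick with a yellow dot, 88 mm above the bench when up, on the dark block at the -y end of the gauge, 70 mm from the wheel's middle. A tall cardboard carton with flaps sticking out stands behind and to the right of the gauge: come from the robot's side, not across it
- ball_bearing: bystander, loose: steel ball bearing 62 mm across, 16 mm high, lying flat; origin at its underside; leave it alone
- vee_pulley: bystander, loose: grey vee pulley 76 mm across, 34 mm high; origin at its underside; leave it alone
- bronze_bush: bystander, loose: bronze bush 52 mm across, 45 mm high; origin at its underside; leave it alone
- spur_gear: bystander, loose: grey spur gear 65 mm across, 26 mm high; origin at its underside; leave it alone
- tape_measure: bystander, loose: yellow tape measure 38 x 81 x 62 mm; origin at its underside; leave it alone

How it is judged:
By the outcome, as a careful person would: the job done as asked, in the order asked, and still so for the second after the job is handed in, with the robot touching nothing.
It also fails if it takes over 45 s, if anything falls off the work surface, if the arm or the gripper's body presses on something with over 40 N, if the wrist force passes 120 N, or if a joint passes its speed limit or range.

ROBOT

A 7-joint arm with a two-finger parallel gripper is mounted at the origin on a cart in front of the work surface, level with it; the furniture and walls round the work are solid. World frame = base frame: x ahead of the robot, y to its left, z up, the work surface at z = 0. Lengths are in m, angles in rad, forces in N, time in s.
With the tool pointing down it reaches from about 0.425 to 0.925 m from the base axis. Payload 6.8 kg.
Tool frame: the origin (TCP) lies midway between the tips of the shut fingers; the grasp point (between the pads) lies r.grip_point_offset behind it (r.grip_point_offset is the distance from the TCP to the grasp point, in m); z points along the fingers, y is the direction in which the jaws open and shut (so a half turn about z gives the same grasp; the last joint's range is limited). The gripper opens to 85 mm and grips with 20 to 120 N. Pads are 22 mm wide; open, the fingers measure 114 mm over their backs; the gripper's body (76 mm by 85 mm) begins 54 mm behind the grasp point. The pads swing forward as they close: fully open they stand 13 mm farther back than shut.
Start: joints at [1.19, 0.477, 0.022, 1.555, -0.011, 1.109, -0.083], TCP at [0.182, -0.65, 0.231] pointing down, gripper open.
Joint ranges: [-2.96, 2.96], [-0.34, 2.1], [-1.41, 1.46], [0.24, 2.44], [-1.37, 4.51], [0.17, 1.92], [-2.96, 2.96]. Speed limits (rad/s): [2.39, 2.39, 3.14, 3.14, 3.14, 3.14, 3.14].

INTERFACE

Orientations are given as a rotation vector (axis times angle).
In Python, from bench import r gives the robot as it stands. The module is installed in compiled form; this text tells all that it offers.
- The arm moves only by the tool play_rows, never from a script. Its argument "deltas" is a list of rows, each a list of 3 entries, a list of its own where there are three numbers: the finger opening in mm, from 0 to 85.4, then the shift along the tool's x, y, z in mm, then the turn, a rotation vector about the tool's x, y, z in rad. A call has 1 to 8 rows; each row is the pose to reach, as a shift and turn from the pose measured when the call began, along the tool's axes at that moment; what a row does not reach only later rows make up. A row lasts 1/8 s, in which the tool goes at most 62.5 mm and 10.7 degrees, less where a joint would pass 70% of its speed; a pose out of reach is approached as far as the arm can. A call with a gripper value outside its range is refused whole. The fingers move at their own pace and stop on an object; "squeeze" is the grip in N (left out, the last holds). Time passes only in rows, so rows that repeat a pose let the fingers close. It gives the time, the measured TCP pose, the force and the opening at its end, in the units of the state.
- r.get_obs(): the state, without advancing time (a new reading comes with each control period).
- r.grab_frame(name): name is "scene" or "top" or "wrist"; returns (picture, depth): 420x560x3 uint8, red, green, blue; 420x560 float32, m along the optical axis (not along the pixel's ray), 0 where there is no reading.
- r.camera_model(name): a dict with "mtx" (3x3 intrinsics, pixels), "rvec" (rotation vector, rad) and "tvec" (3), from world to camera coordinates, as OpenCV has them; the wrist camera has in their place "T_tool_cam" (4x4, takes a point from camera to tool coordinates, whose origin is the TCP and whose axes are the flange's). Camera axes: x right, y down, z forward; pixel columns grow to the right and rows downward; lengths in m; the calibration is good to about 2 mm. A picture is of the moment at which its call begins: read the wrist's pose just before it. camera_model takes no time and is no camera call.
- r.hand_in(): hands the job in, once; it reports no verdict.
The state is a dict: "clock": time; "joints": joint angles; "qvel": joint speeds; "tau": joint torques, N m; "tcp_pos": TCP position; "orientation": TCP orientation; "contact_force": force on the tool from outside, world axes, zero at the start; "moment": the same for the moment, N m; "grip_width": finger opening in m.
Only numpy, scipy, OpenCV 4.12 (cv2) and the standard library are available. Lean on these libraries where they do the work, as an engineer would, in place of code of your own. Each camera call takes 0.05 s, during which the arm holds its last target. There are 200 camera calls.

## Working session

There is one attempt and no reset: what is moved stays moved. The work goes in short steps, Python scripts to look and compute and a tool call to move; the robot and the scene stay as the last step left them, time stands still between calls to the robot, and variables do not carry over. Pictures are saved under pics/ and viewed, about 8 in all and at most 12, crops included, and the job is handed in when it is done.

Besides the shell and the picture viewer there is one more tool, called as a command line: name --argument value ..., lists and objects as JSON in quotes. play_rows: Moves the arm, as the interface text tells. Its arguments: {"type":"object","properties":{"deltas":{"type":"array"},"squeeze":{"type":"number"}},"required":["deltas"]}

```bash
mkdir -p pics; cat > h.py <<'E'
import numpy as np, cv2
from scipy.spatial.transform import Rotation as R
from bench import r
def cam(n,obs=None):
    m=r.camera_model(n); K=np.array(m["mtx"])
    if n=="wrist":
        T=np.eye(4);T[:3,:3]=R.from_rotvec(obs["orientation"]).as_matrix();T[:3,3]=obs["tcp_pos"]
        W=T@np.array(m["T_tool_cam"]); return K,W[:3,:3],W[:3,3]
    Rm=R.from_rotvec(np.ravel(m["rvec"])).as_matrix(); return K,Rm.T,-Rm.T@np.ravel(m["tvec"])
def ray(c,u,v,z):
    K,Rw,o=c; d=Rw@np.linalg.solve(K,[u,v,1.]); return o+d*(z-o[2])/d[2]
def grab(n,f):
    o=r.get_obs(); p,d=r.grab_frame(n); cv2.imwrite("pics/%s.png"%f,p[:,:,::-1]); np.save("pics/%s.npy"%f,d); return p,d,cam(n,o)
def blobs(p,lo,hi,c,z,amin=8):
    m=cv2.inRange(cv2.cvtColor(p,cv2.COLOR_RGB2HSV),np.array(lo),np.array(hi))
    n,_,s,ce=cv2.connectedComponentsWithStats(m)
    return [(s[i,4],ce[i].round(1),s[i,:4],ray(c,*ce[i],z).round(4)) for i in range(1,n) if s[i,4]>=amin]
E
python3 - <<'E'
from h import *
o=r.get_obs(); print({k:np.round(v,3) for k,v in o.items()}, r.grip_point_offset)
for n in("top","scene"):
    p,d,c=grab(n,n+"0"); print(n,c[2].round(3),c[1][:,2].round(2))
    for nm,lo,hi,z in(("green",(40,100,50),(80,255,255),.024),("red",(0,150,80),(6,255,255),.027),("yel",(22,130,120),(35,255,255),.088),("blue",(100,120,50),(125,255,255),.07)):
        print(nm,*blobs(p,lo,hi,c,z),sep="\n  ")
a=cv2.imread("pics/top0.png");b=cv2.imread("pics/scene0.png")
E
```

```text
{'clock': np.float64(0.0), 'joints': array([ 1.19 ,  0.478,  0.022,  1.556, -0.011,  1.109, -0.083]), 'qvel': array([ 0.   ,  0.002, -0.001, -0.001,  0.   , -0.002, -0.002]), 'tau': array([ 1.0000e-03, -5.9645e+01,  1.6080e+00, -2.8120e+01,  1.2000e-02,
        9.0000e-03, -0.0000e+00]), 'tcp_pos': array([ 0.182, -0.649,  0.23 ]), 'orientation': array([-3.111e+00, -4.270e-01,  1.000e-03]), 'contact_force': array([-0.084,  0.573, -0.353]), 'moment': array([-0.046, -0.034, -0.031]), 'grip_width': np.float64(0.086)} 0.0187
top [0.492 0.072 1.143] [ 0.04  0.02 -1.  ]
green
  (np.int32(579), array([173.2,  13.2]), array([159,   0,  29,  31], dtype=int32), array([1.1001, 0.3982, 0.024 ]))
  (np.int32(8), array([185.8,   1.1]), array([184,   0,   4,   4], dtype=int32), array([1.1336, 0.3624, 0.024 ]))
  (np.int32(13), array([263.5, 220.2]), array([263, 217,   2,   7], dtype=int32), array([0.5118, 0.156 , 0.024 ]))
red
  (np.int32(307), array([149.2, 197.2]), array([133, 189,  35,  17], dtype=int32), array([0.5826, 0.4701, 0.027 ]))
  (np.int32(9), array([270.6, 213.8]), array([270, 212,   2
[... 2756 characters left out ...]
)
  (np.int32(714), array([222.7, 358.3]), array([205, 341,  36,  36], dtype=int32), array([0.47  , 0.3764, 0.088 ]))
  (np.int32(27), array([556.9, 417.1]), array([553, 414,   7,   6], dtype=int32), array([-0.0026,  0.2039,  0.088 ]))
blue
  (np.int32(42), array([253. , 230.6]), array([250, 220,   9,  23], dtype=int32), array([0.5864, 0.1081, 0.07  ]))
  (np.int32(85), array([269.2, 232.3]), array([265, 225,  11,  19], dtype=int32), array([0.5549, 0.095 , 0.07  ]))
  (np.int32(8), array([270.9, 245.4]), array([270, 243,   3,   6], dtype=int32), array([0.5337, 0.1236, 0.07  ]))
  (np.int32(751), array([173.7, 406.7]), array([155, 392,  37,  28], dtype=int32), array([0.4949, 0.4706, 0.07  ]))
```

View pics/top0.png

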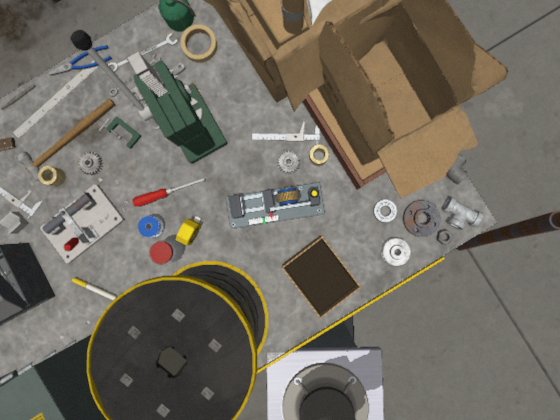

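View pics/scene0.png

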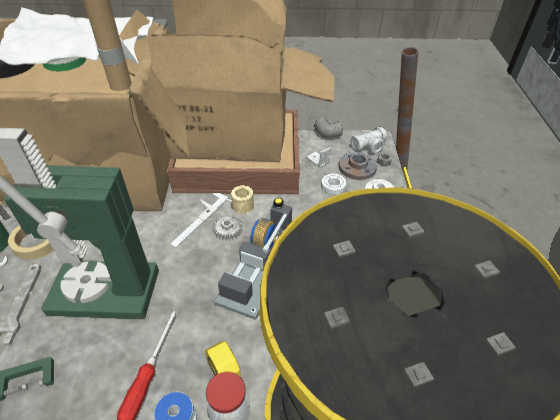

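The top view (px ≈ x 230–325, y 183–228) shows the gauge, with the lock's yellow dot at (314,193), wheel cheeks at about (287,196) and the green mark at (263,220). A rusty pipe (450–560, 215–250) stands between the arm and the gauge, and a big reel is to the robot's left. I'll measure the obstacles and view the gauge close up.

```bash
python3 - <<'E'
from h import *
o=r.get_obs()
P=[]
for n in("top","scene"):
    d=np.load("pics/%s0.npy"%n); K,Rw,t=cam(n); v,u=np.mgrid[:420,:560]
    X=(np.stack([u,v,np.ones_like(u)],-1)@np.linalg.inv(K).T*d[...,None])@Rw.T+t
    X=X[d>0]; P.append(X)
P=np.vstack(P)
# max height on 5cm grid
xs=np.arange(-.1,.95,.05); ys=np.arange(.6,-.85,-.05)
print("rows x, cols y from .6 down; cm"); print("      "+" ".join("%3d"%round(y*100) for y in ys))
for x in xs[::-1]:
    row=[]
    for y in ys:
        m=(P[:,0]>=x)&(P[:,0]<x+.05)&(P[:,1]>=y)&(P[:,1]<y+.05)
        row.append("%3d"%round(100*np.percentile(P[m,2],98)) if m.sum()>2 else "  .")
    print("%5.2f "%x+" ".join(row))
for lo,hi in((.1,.3),(.3,.5),(.5,1.2)):
    m=(P[:,0]>.2)&(P[:,0]<.8)&(P[:,1]<-.3)&(P[:,2]>lo)&(P[:,2]<hi)
    if m.sum(): print(lo,P[m].min(0).round(3),P[m].max(0).round(3),m.sum())
a=cv2.imread("pics/top0.png")[170:240,215:345]; b=cv2.imread("pics/scene0.png")[185:325,205:310]
a=cv2.resize(a,None,fx=6,fy=6,interpolation=2); b=cv2.resize(b,None,fx=4,fy=4,interpolation=2)
cv2.imwrite("pics/crop0.png",a[:, :780])
E
```

```text
rows x, cols y from .6 down; cm
       60  55  50  45  40  35  30  25  20  15  10   5   0  -5 -10 -15 -20 -25 -30 -35 -40 -45 -50 -55 -60 -65 -70 -75 -80
 0.90   1   1   1   1   1   1   0   0   0  31  31  45  38  33  31  28  31  37   .   .   .   .   .   .   .   .   .   . -78
 0.85   1   3   1   1   3   5   3   0   0  31  31  31  35  37  25   9   9  37  37   .   .   .   .   .   .   .   .   . -78
 0.80   3   3   0   0  47  39  38  26   0   0  31  31  27  37  37   .   9  30  37  36   .   .   .   .   .   .   . -77 -78
 0.75   3   2   2   0  39  38  38  30   0   1   0  21  19  33  37   .   9   9  34  36  35   .   .   .   .   .   . -78 -78
 0.70   2   0   1   0  27  30  30  30   0   1   1   2   5  25  37  37   9  28  27  26   0   .   .   .   .   .   . -78 -78
 0.65   3   0   0   0   0   3  30   0   0   0   2   3   5   8  33  36  28  28  27  26   4   .   .   .   .   .   .   . -78
 0.60   2   0   0   0   2   2   2   0   0   0   1   2   2   0   8  28  27  26  26   3   4   0   .   .   .   .   .   . -78
 0.55   6   2   3   3   3   0   0   1   6   6   8   8   9   1   6  26  26  25  25   3   4   
[... 1025 characters left out ...]
 .  37  36  36  36  37  37   1   1   2   1   0   0   0 -78 -78 -78 -78 -78 -78 -78 -78 -78 -78 -78 -78
 0.05   .  27  23   .   .  37  36   .   .   1   1   4  21  24   4   0   0 -78 -78 -78 -78 -78 -78 -78 -78 -78 -78 -78 -78
 0.00   .   .   .   .   .   .   .   .   .   0   2  16  17  18  15   1   0 -78 -78 -78 -78 -78 -78 -78 -78 -78 -78 -78 -78
-0.05   .   .   .   .   .   .   .   .   .   0   2   6   .   .   2   2   0 -78 -78 -78 -78 -78 -78 -78 -78 -78 -78 -78 -78
-0.10   .   .   .   .   .   .   .   .   .   .   .   .   .   .   .   .   . -78 -78 -78 -78 -78 -78 -78 -78 -78 -78 -78 -78
0.1 [ 0.2   -0.72   0.101] [ 0.758 -0.3    0.3  ] 1769
0.3 [ 0.201 -0.719  0.3  ] [ 0.8   -0.3    0.375] 1193
```

View pics/crop0.png

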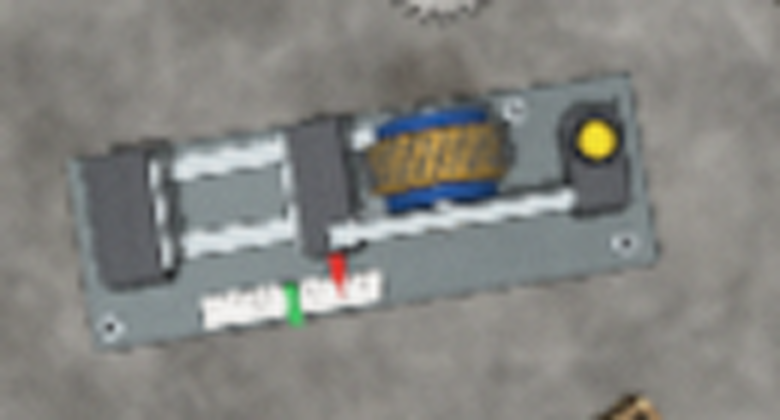

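The crop shows the green mark at about (293,303) and the red pointer tip at (341,295), with the lock dot at (596,140). In full-image pixels (crop/6 + offset) the mark is (263.8,220.5) and the pointer (271.8,219). Next I'll check the pipe's 3D position.

```bash
python3 - <<'E'
from h import *
for n,pts in(("top",[(456,248),(470,243),(490,238),(510,232),(530,227),(545,222),(557,219)]),("scene",[(409,55),(409,80),(407,110),(405,150),(404,180)])):
    d=np.load("pics/%s0.npy"%n); K,Rw,t=cam(n)
    for u,v in pts: print(n,u,v,(t+Rw@np.linalg.solve(K,[u,v,1.])*d[v,u]).round(3))
# gauge points, top cam
c=cam("top"); q=lambda u,v,z:ray(c,215+u/6,170+v/6,z).round(4)
L=q(596,140,.088); print("lock",L,"mark",q(293,303,.024),"ptr",q(341,295,.027))
cr=[q(72,158,.014),q(628,77,.014),q(658,262,.014),q(98,350,.014)]; print("plate",*cr)
print("wheel rim mid",q(437,160,.082), "cheeks",q(432,120,.075),q(440,196,.075))
p,d,cw=grab("wrist","w0")
print(cw[2].round(3),cw[1][:,2].round(2)); print(np.array(r.camera_model("wrist")["T_tool_cam"]).round(3))
E
```

```text
top 456 248 [ 0.378 -0.666 -0.751]
top 470 243 [ 0.413 -0.617 -0.485]
top 490 238 [ 0.441 -0.569 -0.217]
top 510 232 [ 0.464 -0.533 -0.02 ]
top 530 227 [ 0.478 -0.51   0.119]
top 545 222 [ 0.49  -0.493  0.208]
top 557 219 [ 0.496 -0.532  0.189]
scene 409 55 [ 0.49  -0.493  0.227]
scene 409 80 [ 0.478 -0.507  0.155]
scene 407 110 [ 0.467 -0.524  0.056]
scene 405 150 [ 0.448 -0.556 -0.1  ]
scene 404 180 [ 0.383 -0.295 -0.001]
lock [0.5771 0.0181 0.088 ] mark [0.5111 0.155  0.024 ] ptr [0.5142 0.1328 0.027 ]
plate [0.5807 0.2568 0.014 ] [ 0.6119 -0.0011  0.014 ] [ 0.5262 -0.0127  0.014 ] [0.4916 0.2462 0.014 ]
wheel rim mid [0.5706 0.0869 0.082 ] cheeks [0.5887 0.0887 0.075 ] [0.5554 0.086  0.075 ]
[ 0.262 -0.627  0.372] [-0.32 -0.09 -0.94]
[[ 0.    -0.944 -0.329  0.084]
 [ 1.    -0.     0.001 -0.   ]
 [-0.001 -0.329  0.944 -0.141]
 [ 0.     0.     0.     1.   ]]
```

View pics/w0.png

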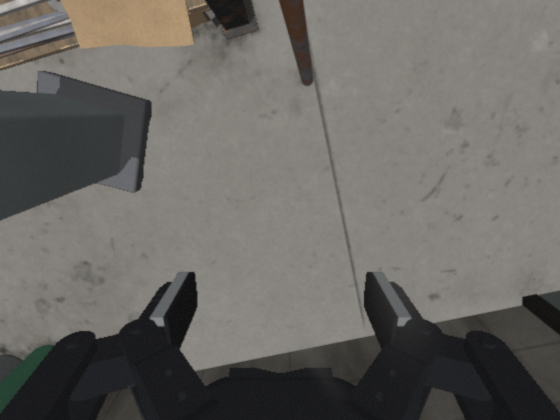

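The pipe leans from the floor to about (0.49,-0.495,0.24). The reel is 0.37 m high at y>0.15, the carton flaps are up to 0.37 m at y<-0.1, and the open box is 0.12 m high in front of the gauge. The wrist image (fingers at (180,300) and (385,300)) shows nothing close. I'll lift, retract and swing round, with the camera on the robot's side at the gauge.

play_rows --deltas '[[0,[0,0,-50],[0,0,-0.18]],[0,[0,0,-100],[0,0,-0.36]],[0,[42,-38,-110],[0,0,-0.54]],[0,[84,-77,-110],[0,0,-0.72]],[0,[125,-116,-110],[0,0,-0.9]],[0,[167,-154,-110],[0,0,-1.08]],[0,[208,-192,-110],[0,0,-1.26]],[0,[250,-231,-110],[0,0,-1.44]]]' --squeeze 40

```text
clock: 1.15
tcp_pos: [0.3608, -0.3583, 0.3407]
orientation: [-2.051, -2.378, -0.001]
contact_force: [0.4, 0.1, -0.7]
grip_width: 0.0002
```

```bash
cat >> h.py <<'E'
def go(*ts,yaw=None):
    o=r.get_obs(); Rt=R.from_rotvec(o["orientation"]); p=o["tcp_pos"]
    for t in ts: print("delta mm",(Rt.inv().apply(np.array(t)-p)*1000).round(1))
    x=Rt.as_matrix()[:,0]
    if yaw is not None:
        x=[np.cos(yaw),np.sin(yaw),0]; z=[0,0,-1]; y=np.cross(z,x)
        print("rot",(Rt.inv()*R.from_matrix(np.array([x,y,z]).T)).as_rotvec().round(3))
    print("t",round(o["clock"],2),"tcp",p.round(4),"F",o["contact_force"].round(1))
E
python3 -c "
from h import *
go((.45,-.1,.33),(.55,.08,.22),yaw=np.pi+.125)"
```

```text
delta mm [242.3 126.2  11. ]
delta mm [405.5 251.7 121.1]
rot [ 1.000e-03 -1.000e-03 -1.548e+00]
t 1.15 tcp [ 0.3608 -0.3583  0.3407] F [ 0.4  0.1 -0.7]
```

play_rows --deltas '[[0,[48,25,0],[0,0,-0.18]],[0,[97,50,0],[0,0,-0.36]],[0,[145,76,0],[0,0,-0.54]],[0,[194,101,0],[0,0,-0.72]],[0,[242,126,10],[0,0,-0.9]],[0,[290,162,30],[0,0,-1.08]],[0,[335,198,60],[0,0,-1.26]],[0,[370,225,90],[0,0,-1.44]]]'

```text
clock: 2.15
tcp_pos: [0.5298, 0.0427, 0.2506]
orientation: [-0.036, 3.141, 0.002]
contact_force: [0.6, -1.0, -0.8]
grip_width: 0.0001
```

```bash
python3 - <<'E'
from h import *
go((.55,.08,.22),yaw=np.pi+.125)
p,d,c=grab("wrist","w1")
for nm,lo,hi,z in(("green",(40,100,50),(80,255,255),.024),("red",(0,150,80),(6,255,255),.027),("yel",(22,130,120),(35,255,255),.088)):
        print(nm,*blobs(p,lo,hi,c,z,40),sep="\n  ")
E
```

```text
delta mm [-21.   36.8  30.6]
rot [ 0.001  0.001 -0.102]
t 2.15 tcp [0.5298 0.0427 0.2506] F [ 0.6 -1.  -0.8]
green
red
yel
  (np.int32(756), array([21.9, 16.4]), array([ 0,  0, 52, 41], dtype=int32), array([ 0.3712, -0.19  ,  0.088 ]))
  (np.int32(1860), array([469.4,  51. ]), array([406,   0, 154,  78], dtype=int32), array([0.3891, 0.213 , 0.088 ]))
  (np.int32(777), array([545.8, 161.9]), array([524, 136,  36,  41], dtype=int32), array([0.4884, 0.3155, 0.088 ]))
  (np.int32(91), array([262.2, 234.3]), array([257, 230,  12,  10], dtype=int32), array([0.5762, 0.0236, 0.088 ]))
```

View pics/w1.png

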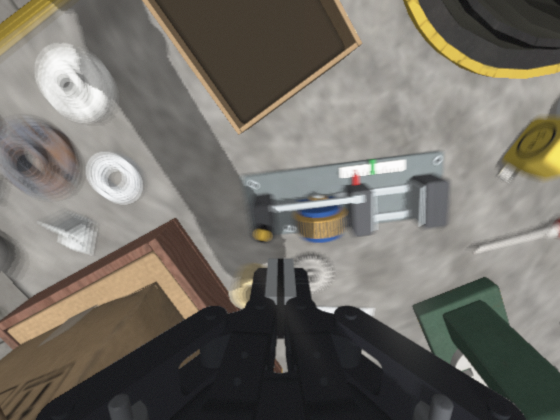

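The wrist view (still slightly blurred from motion) shows the mark at (373,166), the pointer at (356,178), the wheel at (320,218) and the lock at (262,234). The path to the wheel is clear. I'll move over the wheel, settle and remeasure.

```bash
python3 -c "
from h import *
go((.571,.075,.12),yaw=np.pi+.125)"
```

```text
delta mm [-43.1  23.9 126.5]
rot [ 0.007 -0.003 -0.088]
t 2.2 tcp [0.5293 0.0487 0.2465] F [ 1.   4.2 -1. ]
```

play_rows --deltas '[[0,[-15,8,40],[0,0,-0.03]],[0,[-29,16,80],[0,0,-0.06]],[0,[-43,24,120],[0,0,-0.088]],[0,[-43,24,126],[0,0,-0.088]],[0,[-43,24,126],[0,0,-0.088]]]'

```text
clock: 2.82
tcp_pos: [0.5707, 0.0749, 0.1209]
orientation: [0.194, -3.132, -0.011]
contact_force: [0.1, 0.4, 0.4]
grip_width: -0.0003
```

```bash
cat >> h.py <<'E'
def look(f):
    go((.571,.087,.082),yaw=np.pi+.125); p,d,c=grab("wrist",f)
    out=[]
    for nm,lo,hi,z in(("green",(40,90,50),(80,255,255),.024),("red",(0,130,80),(8,255,255),.027),("yel",(22,130,120),(35,255,255),.088),("blue",(100,120,50),(125,255,255),.076)):
        print(nm,*[b for b in blobs(p,lo,hi,c,z,25) if .45<b[3][0]<.65 and -.05<b[3][1]<.25],sep="\n  ")
    return p,d,c
E
python3 - <<'E'
from h import *
p,d,c=look("w2")
K,Rw,t=c; v,u=np.mgrid[:420,:560]
X=(np.stack([u,v,np.ones_like(u)],-1)@np.linalg.inv(K).T*d[...,None])@Rw.T+t
m=(X[...,2]>.073)&(X[...,2]<.095)&(X[...,0]>.52)&(X[...,0]<.62)&(X[...,1]>.05)&(X[...,1]<.13)&(d>0)
print(m.sum(),X[m].min(0).round(3),X[m].max(0).round(3),np.median(X[m],0).round(3))
E
```

```text
delta mm [-2.  11.7 39. ]
rot [ 0.007 -0.003 -0.001]
t 2.83 tcp [0.5707 0.0749 0.1209] F [0.1 0.4 0.4]
green
  (np.int32(174), array([387.7, 155.6]), array([383, 145,  11,  24], dtype=int32), array([0.5089, 0.1549, 0.024 ]))
red
  (np.int32(143), array([360. , 172.5]), array([356, 158,   9,  25], dtype=int32), array([0.5246, 0.1348, 0.027 ]))
yel
  (np.int32(334), array([193.7, 247.3]), array([183, 238,  22,  20], dtype=int32), array([0.5763, 0.019 , 0.088 ]))
blue
  (np.int32(916), array([298. , 217.7]), array([265, 210,  66,  17], dtype=int32), array([0.5519, 0.0849, 0.076 ]))
  (np.int32(112), array([307.8, 264.3]), array([294, 260,  32,   8], dtype=int32), array([0.586 , 0.0969, 0.076 ]))
2090 [0.552 0.066 0.073] [0.591 0.112 0.083] [0.57  0.089 0.078]
```

View pics/w2.png

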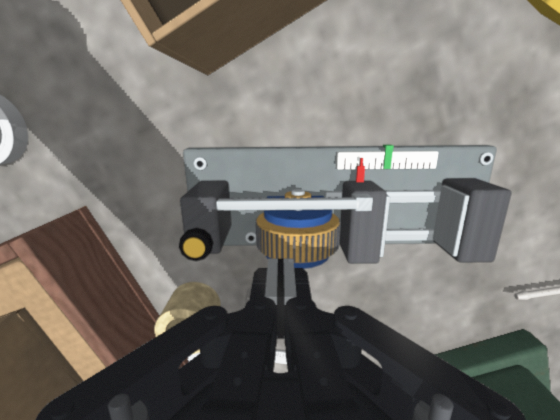

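The settled view shows the mark at (388,156), the pointer at (360,172), the wheel centred at about (298,235) and the lock dot at (194,247). The gap is about 21.9 mm along the frame's y, so it needs about 70 mm of rim travel. I'll make contact at the -y side of the wheel's top.

play_rows --deltas '[[0,[-1,-3.5,25],[0.007,-0.003,0]],[0,[-1,-3.5,36],[0.007,-0.003,0]],[0,[-1,-3.5,40],[0.007,-0.003,0]],[0,[-1,-3.5,42],[0.007,-0.003,0]],[0,[-1,-3.5,42],[0.007,-0.003,0]]]'

```text
clock: 3.5
tcp_pos: [0.5729, 0.0719, 0.0803]
orientation: [-0.194, 3.133, -0.0]
contact_force: [-0.3, 0.3, 1.4]
grip_width: 0.0001
```

play_rows --deltas '[[0,[0,0,2],[0,0,0]],[0,[0,0,3],[0,0,0]],[0,[0,0,3],[0,0,0]]]'

```text
clock: 3.88
tcp_pos: [0.5733, 0.0703, 0.0789]
orientation: [-0.192, 3.133, -0.005]
contact_force: [-4.0, -4.3, 13.6]
grip_width: -0.0003
```

play_rows --deltas '[[0,[1,4,0],[0,0,0]],[0,[1,8,-1],[0,0,0]],[0,[1,12,-1.3],[0,0,0]],[0,[1,16,-1.4],[0,0,0]],[0,[1,20,-1.4],[0,0,0]],[0,[1,24,-1.2],[0,0,0]],[0,[1,28,-0.5],[0,0,0]],[0,[1,32,0.6],[0,0,0]]]'

```text
clock: 4.88
tcp_pos: [0.5689, 0.1034, 0.0803]
orientation: [-0.193, 3.131, -0.004]
contact_force: [-4.8, 1.2, 13.2]
grip_width: -0.0001
```

```bash
cat >> h.py <<'E'
def gap(f,yaw=.125):
    p,d,c=look(f); Y=np.array([-np.sin(yaw),np.cos(yaw)])
    hsv=cv2.cvtColor(p,cv2.COLOR_RGB2HSV); v=[]
    for lo,hi,z in(((40,90,50),(80,255,255),.024),((0,130,80),(8,255,255),.027)):
        b=[b for b in blobs(p,lo,hi,c,z,25) if .47<b[3][0]<.55 and .1<b[3][1]<.2]
        b=max(b,key=lambda b:b[0]); v.append(b[3][:2]@Y)
    print("GAP mm",round(1000*(v[0]-v[1]),2)); return p,d,c
E
python3 -c "
from h import *
gap('w3')"
```

```text
delta mm [ -0.1 -16.6  -1.6]
rot [-0.003  0.004 -0.002]
t 4.88 tcp [0.5689 0.1034 0.0803] F [-4.8  1.2 13.2]
green
  (np.int32(234), array([368.9, 160.2]), array([364, 147,  12,  29], dtype=int32), array([0.5083, 0.1554, 0.024 ]))
red
  (np.int32(207), array([350.4, 180.3]), array([346, 164,  10,  29], dtype=int32), array([0.5227, 0.1451, 0.027 ]))
yel
  (np.int32(498), array([119.1, 277. ]), array([106, 266,  27,  23], dtype=int32), array([0.5757, 0.0198, 0.088 ]))
blue
  (np.int32(61), array([233.4, 210.1]), array([227, 208,  13,   5], dtype=int32), array([0.5358, 0.0747, 0.076 ]))
  (np.int32(97), array([283.5, 209.9]), array([274, 208,  20,   5], dtype=int32), array([0.5325, 0.1007, 0.076 ]))
  (np.int32(1408), array([256.6, 238.3]), array([217, 229,  81,  22], dtype=int32), array([0.5503, 0.0883, 0.076 ]))
  (np.int32(73), array([239.8, 295. ]), array([228, 291,  22,   8], dtype=int32), array([0.5874, 0.0821, 0.076 ]))
GAP mm 12.01
```

play_rows --deltas '[[0,[0,0,-8],[0,0,0]],[0,[0,-17,-10],[0,0,0]],[0,[0,-33,-8],[0,0,0]],[0,[0,-33,-2],[0,0,0]],[0,[0,-33,1],[0,0,0]],[0,[0,-33,2.5],[0,0,0]],[0,[0,-33,2.5],[0,0,0]]]'

```text
clock: 5.8
tcp_pos: [0.5728, 0.0698, 0.0786]
orientation: [-0.193, 3.132, -0.009]
contact_force: [-5.6, -7.1, 14.8]
grip_width: -0.0002
```

play_rows --deltas '[[0,[1,4,-0.3],[0,0,0]],[0,[1,8,-1.2],[0,0,0]],[0,[1,12,-1.6],[0,0,0]],[0,[1,16,-1.7],[0,0,0]],[0,[1,20,-1.7],[0,0,0]],[0,[1,24,-1.5],[0,0,0]],[0,[1,28,-0.8],[0,0,0]],[0,[1,32,0.3],[0,0,0]]]'

```text
clock: 6.8
tcp_pos: [0.5682, 0.1042, 0.08]
orientation: [-0.196, 3.13, -0.006]
contact_force: [-4.1, 2.4, 14.1]
grip_width: 0.0
```

```bash
python3 -c "
from h import *
gap('w4')"
```

```text
delta mm [ -0.6 -17.4  -1.9]
rot [-0.004  0.005  0.   ]
t 6.8 tcp [0.5682 0.1042 0.08  ] F [-4.1  2.4 14.1]
green
  (np.int32(153), array([368.2, 156.8]), array([363, 148,  12,  25], dtype=int32), array([0.5053, 0.1548, 0.024 ]))
red
  (np.int32(207), array([366.7, 181.1]), array([362, 164,  10,  30], dtype=int32), array([0.521 , 0.1566, 0.027 ]))
yel
  (np.int32(494), array([117.5, 278. ]), array([104, 267,  28,  23], dtype=int32), array([0.5757, 0.0198, 0.088 ]))
blue
  (np.int32(57), array([232.4, 211. ]), array([226, 209,  13,   5], dtype=int32), array([0.5357, 0.075 , 0.076 ]))
  (np.int32(101), array([282.5, 211. ]), array([273, 208,  20,   6], dtype=int32), array([0.5323, 0.1009, 0.076 ]))
  (np.int32(1394), array([254.9, 239.5]), array([216, 230,  80,  22], dtype=int32), array([0.5504, 0.0882, 0.076 ]))
  (np.int32(80), array([239.9, 296.4]), array([227, 292,  23,   9], dtype=int32), array([0.5875, 0.0831, 0.076 ]))
GAP mm 0.17
```

play_rows --deltas '[[0,[0,0,-10],[0,0,0]],[0,[0,0,-25],[0,0,0]],[0,[0,0,-25],[0,0,0]],[0,[0,0,-25],[0,0,0]]]'

```text
clock: 7.35
tcp_pos: [0.5678, 0.1047, 0.1046]
orientation: [-0.197, 3.13, -0.005]
contact_force: [-0.5, -0.7, 0.4]
grip_width: -0.0
```

```bash
python3 - <<'E'
from h import *
p,d,c=gap('w5')
hsv=cv2.cvtColor(p,cv2.COLOR_RGB2HSV); Y=np.array([-np.sin(.125),np.cos(.125)])
for nm,lo,hi,z in(("g",(40,90,50),(80,255,255),.024),("r",(0,130,80),(8,255,255),.027)):
    m=cv2.inRange(hsv,np.array(lo),np.array(hi))
    for v in range(120,200,3):
        u=np.where(m[v,330:420])[0]+330
        if len(u): print(nm,v,u.min(),u.max(),[round(1000*(ray(c,q,v,z)[:2]@Y),1) for q in(u.min()-.5,u.mean(),u.max()+.5)])
cv2.imwrite("pics/c5.png",cv2.resize(p[120:220,320:450,::-1],None,fx=5,fy=5,interpolation=2))
E
```

```text
delta mm [ -0.8 -17.9  22.7]
rot [-0.004  0.005  0.   ]
t 7.35 tcp [0.5678 0.1047 0.1046] F [-0.5 -0.7  0.4]
green
  (np.int32(128), array([357.6, 152.6]), array([353, 145,  11,  22], dtype=int32), array([0.5057, 0.1545, 0.024 ]))
red
  (np.int32(167), array([357.1, 173.7]), array([353, 159,   9,  26], dtype=int32), array([0.5208, 0.1566, 0.027 ]))
yel
  (np.int32(385), array([137.2, 256.3]), array([126, 246,  24,  21], dtype=int32), array([0.5759, 0.0193, 0.088 ]))
blue
  (np.int32(45), array([281.7, 200.2]), array([272, 199,  19,   3], dtype=int32), array([0.5337, 0.1012, 0.076 ]))
  (np.int32(1082), array([256.7, 223.9]), array([221, 216,  72,  19], dtype=int32), array([0.5508, 0.0878, 0.076 ]))
  (np.int32(89), array([242.3, 274.1]), array([229, 270,  25,   8], dtype=int32), array([0.5874, 0.0819, 0.076 ]))
GAP mm -0.2
g 147 354 363 [np.float64(86.9), np.float64(90.5), np.float64(94.2)]
g 150 354 362 [np.float64(87.0), np.float64(90.4), np.float64(93.7)]
g 153 355 361 [np.float64(88.0), np.float64(90.6), np.float64(93.2)]
g 156 355 361 [np.float64(88.2), np.float64(90.8), np.float64(93.4)]
g 159 355 356 [np.float64(88.3), np.float64(89.1), np.float64(89.8)]
g 162 354 356 [np.float64(87.8), np.float64(88.9), np.float64(90.0)]
g 165 354 355 [np.float64(88.0), np.float64(88.7), np.float64(89.5)]
r 159 357 359 [np.float64(89.1), np.float64(90.2), np.float64(91.3)]
r 162 357 359 [np.float64(89.3), np.float64(90.4), np.float64(91.5)]
r 165 357 359 [np.float64(89.5), np.float64(90.6), np.float64(91.7)]
r 168 354 361 [np.float64(87.4), np.float64(90.4), np.float64(93.4)]
r 171 354 361 [np.float64(87.6), np.float64(90.6), np.float64(93.6)]
r 174 354 361 [np.float64(87.8), np.float64(90.8), np.float64(93.8)]
r 177 353 360 [np.float64(87.2), np.float64(90.2), np.float64(93.3)]
r 180 353 360 [np.float64(87.4), np.float64(90.4), np.float64(93.5)]
r 183 353 360 [np.float64(87.6), np.float64(90.6), np.float64(93.7)]
```

View pics/c5.png

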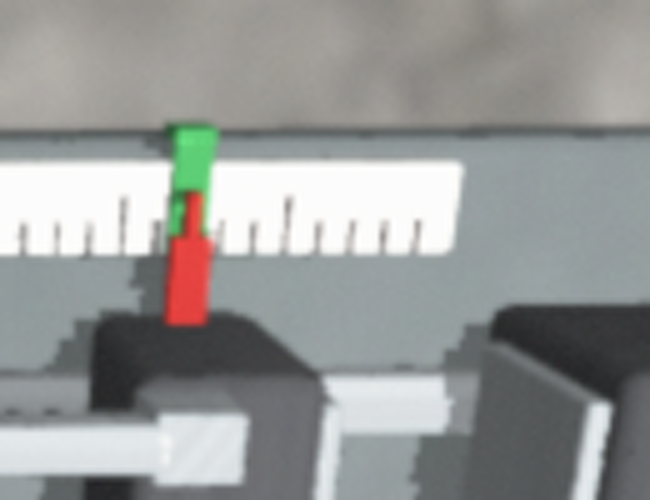

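The crop shows the red tip at (193,215), inside the green tab (170–215, 125–235). The pointer sits at 90.4 mm along the frame and the mark's centre at 90.6 mm, so it is on the mark. Next is the lock.

```bash
python3 -c "
from h import *
go((.5765,.0193,.11),(.5765,.0193,.088),yaw=np.pi+.125)"
```

```text
delta mm [  1.9 -85.8  -5.3]
delta mm [  2.  -85.8  16.7]
rot [-0.004  0.005  0.   ]
t 7.4 tcp [0.5677 0.1047 0.1044] F [-0.6  0.4  0.8]
```

play_rows --deltas '[[0,[0,-10,-12],[0,0,0]],[0,[1,-40,-12],[0,0,0]],[0,[2,-70,-12],[0,0,0]],[0,[2,-86,-10],[0,0,0]],[0,[2,-86,-5],[0,0,0]],[0,[2,-86,-5],[0,0,0]]]'

```text
clock: 8.15
tcp_pos: [0.5759, 0.0204, 0.1093]
orientation: [-0.199, 3.131, -0.004]
contact_force: [-0.7, -0.5, -0.1]
grip_width: -0.0
```

```bash
python3 -c "
from h import *
go((.5765,.0193,.11),(.5765,.0193,.080),yaw=np.pi+.125)"
```

```text
delta mm [-0.5 -1.2 -0.7]
delta mm [-0.3 -1.1 29.3]
rot [-0.003  0.004  0.002]
t 8.15 tcp [0.5759 0.0204 0.1093] F [-0.7 -0.5 -0.1]
```

play_rows --deltas '[[0,[0,-1,12],[0,0,0]],[0,[0,-1,20],[0,0,0]],[0,[0,-1,24],[0,0,0]],[0,[0,-1,27],[0,0,0]],[0,[0,-1,29],[0,0,0]],[0,[0,-1,30],[0,0,0]],[0,[0,-1,30],[0,0,0]]]'

```text
clock: 9.02
tcp_pos: [0.5761, 0.0199, 0.0801]
orientation: [-0.199, 3.131, -0.004]
contact_force: [-5.3, 1.9, 9.1]
grip_width: 0.0002
```

play_rows --deltas '[[0,[0,0,1.5],[0,0,0]],[0,[0,0,2.5],[0,0,0]],[0,[0,0,2.5],[0,0,0]]]'

```text
clock: 9.4
tcp_pos: [0.5762, 0.02, 0.0799]
orientation: [-0.199, 3.13, -0.006]
contact_force: [-9.7, -0.7, 24.4]
grip_width: -0.0
```

Force rises to 24 N with no further travel, so the plunger is at its stop. I'll lift straight up, back away towards the robot and check.

play_rows --deltas '[[0,[0,0,-15],[0,0,0]],[0,[0,0,-50],[0,0,0]],[0,[15,15,-90],[0,0,0]],[0,[30,30,-110],[0,0,0]],[0,[30,40,-110],[0,0,0]],[0,[30,40,-110],[0,0,0]],[0,[30,40,-110],[0,0,0]]]'

```text
clock: 10.28
tcp_pos: [0.5408, 0.0554, 0.1885]
orientation: [-0.198, 3.132, -0.006]
contact_force: [1.0, 0.3, -0.4]
grip_width: -0.0004
```

```bash
python3 - <<'E'
from h import *
p,d,c=gap('w6')
K,Rw,t=c; v,u=np.mgrid[:420,:560]
X=(np.stack([u,v,np.ones_like(u)],-1)@np.linalg.inv(K).T*d[...,None])@Rw.T+t
m=(np.hypot(X[...,0]-.5762,X[...,1]-.0195)<.007)&(d>0)&(X[...,2]>.06)
print("lock top z",np.median(X[m][:,2]).round(4),m.sum())
w=(np.hypot(X[...,0]-.571,X[...,1]-.087)<.006)&(d>0); print("wheel top z",np.median(X[w][:,2]).round(4),"(82)")
E
```

```text
delta mm [-33.6  28.  106.5]
rot [-0.004  0.003  0.001]
t 10.28 tcp [0.5408 0.0554 0.1885] F [ 1.   0.3 -0.4]
green
  (np.int32(63), array([378.8, 173. ]), array([376, 168,   7,  15], dtype=int32), array([0.5053, 0.1542, 0.024 ]))
red
  (np.int32(86), array([378.4, 188.6]), array([375, 178,   7,  19], dtype=int32), array([0.5211, 0.1566, 0.027 ]))
yel
  (np.int32(148), array([236.6, 241.7]), array([230, 235,  14,  14], dtype=int32), array([0.5723, 0.0194, 0.088 ]))
blue
  (np.int32(27), array([292.1, 207.4]), array([286, 206,  13,   3], dtype=int32), array([0.5376, 0.0653, 0.076 ]))
  (np.int32(494), array([310.3, 223.7]), array([286, 219,  49,  12], dtype=int32), array([0.5512, 0.0842, 0.076 ]))
  (np.int32(117), array([309. , 257.9]), array([288, 254,  43,   7], dtype=int32), array([0.5862, 0.0886, 0.076 ]))
GAP mm -0.41
lock top z 0.0792 166
wheel top z 0.0806 (82)
```

View pics/w6.png

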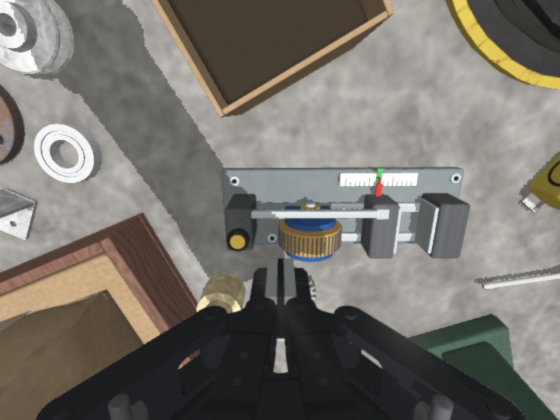

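The final view shows the red pointer tip at (379,180) on the green mark at (379,173). The lock (237,242) is down at z≈0.079–0.080, and the bush and gear stand undisturbed. I'm handing in.

```bash
python3 -c "
from h import *
print(r.hand_in())"
```

```text
the job is handed in; nothing more can be done
None
```

I set the gauge to the green mark, then pressed the lock plunger fully down, and handed the job in at about 10.3 s; no verdict was reported.

- **Wheel:** two fingertip strokes of about 33 mm on top of the wheel, at 13–15 N, closed the gap from 21.9 mm to zero, within measuring error. I did not need to roll back.
- **Pointer:** before locking it stood within about 0.3 mm of the mark's centre. After locking, the automatic gap reading was -0.4 mm. That reading is biased because the pointer partly hides the mark; the pointer's measured position did not change.
- **Lock:** at the last press the fingertip stopped at 79.9 mm under 24 N with no further travel, which matches the full 8 mm stroke. The depth image put the plunger top at 79.2 mm; it also read the wheel top about 1.4 mm low, so the two agree within calibration.
- **Surroundings:** the arm touched only the wheel and the plunger. In the last picture the loose things in view looked undisturbed; I did not measure each one's position again. The tool ended clear of the gauge with no contact force.

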